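# Hang the lift-off door on the small-parts cabinet

### The arm

A 6-joint arm with a two-finger parallel gripper is mounted at the origin on the work surface. World frame = base frame: x ahead of the robot, y to its left, z up, the work surface at z = 0. Lengths are in m, angles in rad, forces in N, time in s.
With the tool pointing down it reaches from about 0.275 to 0.75 m from the base axis. Payload 10.2 kg.
Tool frame: the origin (TCP) lies at the very end of the fingers, on their centre line; the grasp point (between the pads) lies 19 mm behind it; z points along the fingers, y is the line along which they close (so a half turn about z gives the same grasp; the last joint's range is limited). The gripper opens to 88 mm and grips with 3 to 60 N. Pads are 18 mm wide; open, the fingers measure 123 mm over their backs; the gripper's body (75 mm by 187 mm) begins 45 mm behind the grasp point.
Start: joints at [0.932, 0.313, 1.498, -0, 1.331, -0.223], TCP at [0.212, 0.48, 0.239] pointing down, gripper open.
Joint ranges: [-2.94, 2.94], [-0.97, 2.17], [0.19, 2.56], [-1.23, 4.37], [0.02, 3.11], [-2.88, 2.88]. Speed limits (rad/s): [2.39, 2.39, 3.01, 3.14, 3.14, 3.14].

### API

Orientations are given as a unit quaternion [w, x, y, z].
In Python, from rig import manip, optics, job, finder gives the robot as it stands. The module is installed in compiled form; this text tells all that it offers.
- The arm moves only by the tool send_rows, never from a script. Its argument "series" is one flat list of numbers, 6 for each row, row after row: the shift along the tool's x, y, z in units of 25 cm (1.0 is 25 cm), then the turn, a rotation vector about the tool's x, y, z in units of 45 degrees (1.0 is 45 degrees). In form: [dx, dy, dz, wx, wy, wz, dx, dy, dz, wx, wy, wz, ...]. A call has 1 to 10 rows; each row is the pose to reach, as a shift and turn from the pose commanded when the call began, along the tool's axes at that moment; what a row does not reach only later rows make up. A row lasts 1/12 s, in which the tool goes at most 41.7 mm and 7.16 degrees, less where a joint would pass 70% of its speed; a pose out of reach is approached as far as the arm can. A call with a number of a shift or a turn outside -1 to 1 is refused whole. A call with a gripper value outside its range is refused whole. "hand" is the gripper command: -1 is fully open, 1 is shut, values between are in proportion, set as the call begins (left out, the last holds). The fingers move at their own pace and stop on an object; "newtons" is the grip in N (left out, the last holds). Time passes only in rows, so rows that repeat a pose let the fingers close. It gives the time, the measured TCP pose, the force, the opening and the grip force at its end, in the units of the state.
- manip.observe(): the state, without advancing time (a new reading comes with each control period).
- optics.camera(name): name is "scene" or "top" or "wrist"; returns a dict with "pixels" (384x512x3 uint8, red, green, blue), "range_z" (384x512 float32, m along the optical axis (not along the pixel's ray), 0 where there is no reading), "K" (3x3 intrinsics, pixels), "R" (3x3) and "t" (3): a world point X has camera coordinates R X + t; the wrist camera has in their place "hand_eye" (4x4, takes a point from camera to tool coordinates, whose origin is the TCP and whose axes are the flange's). Camera axes: x right, y down, z forward; pixel columns grow to the right and rows downward; lengths in m; the calibration is good to about 2 mm. A picture is of the moment at which its call begins: read the wrist's pose just before it.
- job.finish_job(): hands the job in; it is judged then, once.
Trained networks look in the newest picture that a camera, given by its name, has taken for a name from the list of things; names that differ only in an ending like _2 or _b are one class to them, and where a whole thing is asked for, a point or a joint stands for the part that bears it (a point fixed in the world has none). Each returns a list of dicts, best first, with "score" (0 to 1); they miss things now and then, are a little off and sometimes report something else, mostly with a low value. They report only what shows in the picture. A call takes as long as a camera call. They do not tell look-alikes from the thing itself.
- finder.look_for(camera, query): "box" ([left, top, right, bottom] in pixels, round what is visible of it).
- finder.trace(camera, query): "mask" (384x512 bool, what is visible of it) and "box" ([left, top, right, bottom] in pixels, round what is visible of it).
- finder.spot_point(camera, query): "uv" ([column, row] in pixels: a listed point, or the origin of a listed thing).
The state is a dict: "t": time; "joints": joint angles; "qd": joint speeds; "tau": joint torques, N m; "tool_pos": TCP position; "tcp_rot": TCP orientation; "wrist_force": force on the tool from outside, world axes, zero at the start; "wrist_torque": the same for the moment, N m; "gripper_width": finger opening in m; "grip_force": force on a finger pad.
Only numpy, scipy, OpenCV 4.12 (cv2) and the standard library are available. Lean on these libraries where they do the work, as an engineer would, in place of code of your own. Each camera call takes 0.05 s, during which the arm holds its last target. There are 200 camera calls.

### The job

Lift the blue door leaf out of its wooden rack and hang it on the small-parts cabinet: with the leaf standing wide open, roughly square to the cabinet's front, lower both of its knuckles together onto the two brass pins until it is fully down. The hinge strip stands out on adjusting screws by an unknown few millimetres, so feel for the pins and never press hard. Then let go, swing the leaf gently shut against its stop and leave it shut with the tools and jars around undisturbed.

Things in the scene. Friction and masses are not known exactly. Their poses are not given: they have to be found in the camera images.
- leaf: loose blue door leaf, panel 150 wide, 150 high, 10 thick, white inlay on both faces, 0.22 to 0.37 kg. Origin on the hinge axis (bores of its two steel knuckles), level with the panel's lower edge. z up, x along the panel away from the hinge: panel fills x 14 to 164, y -5 to 5, z 0 to 150. Starts upright in the rack, hinge edge away from the robot, free to lift out
- leaf_grip (a point): middle of the leaf's top edge, 70 from the hinge axis, near its balance: a good place to pinch it from above across its 10 mm thickness. Leaf axes
- knuckle (a point): on the hinge axis at the lower end of the leaf's lower knuckle, 20 above the leaf's lower edge. Knuckles are upright tubes, 20 long, 25 outside, 10 bore, open right through; the upper one starts 85 higher. Leaf axes
- cabinet: fixed plywood cabinet 110 deep (x), 143 wide (y), 188 high; origin at the centre of its underside. Open front at x = -55 faces its own -x; hinge pins stand out beyond its +y side. Leaf open 90 degrees: leaf x points to cabinet -x. Leaf shut: leaf x points to cabinet -y. It shuts by turning counter-clockwise seen from above: push its cabinet +y face near the free edge. It turns freely
- pin_place (a point): where the leaf's origin would be when hung if the hinge strip's adjusting screws were fully in; cabinet axes; 20 above the bench. The true hinge axis (parallel to z) stands 3 to 17 farther out from here along cabinet +y, each time different; exact along x. The dark strip is tight and does not give. Fully down, the knuckles rest on steel shoulders 20 and 105 above this height
- pin_tip (a point): 38 above pin_place: level of the lower brass pin's tip (the pin itself is 3 to 17 farther along cabinet +y). Two upright pins, 8 in diameter, 18 long, slightly bevelled (to 7.2) at the tip; the upper one is 85 higher. Both knuckles meet the tips together when the leaf is 18 above its hung height. The upper pin's arm (8 thick) leaves 59 free height above the lower tip
- stop (a point): front of the upright stop stile (30 wide) at the cabinet's -y side; the back of the shut leaf rests on it. 66 in front of the cabinet's middle, 95 up; cabinet axes
- eave (a point): middle of the lower front edge of the roof's eave, 176 above the bench, over cabinet y -71 to 60, out to x = -71. It overhangs the back half of the shut leaf with 6 to spare, so the leaf goes on or off the pins only while open. Cabinet axes
- rack: fixed light-wood block 160 x 90, with a slot 14 wide along its x in which the leaf stands. Origin at the centre of its underside; slot floor 10, block top 26 above the bench, so the leaf must rise 20 to be clear
- screwdriver: bystander: loose screwdriver, yellow handle, lying on the bench, 170 long, about 25 high; origin under its middle
- jar: bystander: loose amber jar with a white cap, 48 in diameter, 60 high; origin at the centre of its underside
- bin: bystander: loose open blue parts bin 100 x 75 x 45 high; origin at the centre of its underside
Things that resemble listed ones, but are neither listed nor needed, are in the scene too. What is shaped like the leaf but green or orange is not meant.

How it is judged:
By the outcome, as a careful person would: the job done as asked, in the order asked, and still so for the second after the job is handed in, with the robot touching nothing.
It also fails if it takes over 72 s, if anything falls off the work surface, if the arm or the gripper's body presses on something with over 40 N, if the wrist force passes 120 N, or if a joint passes its speed limit or range.

## Working session

There is one attempt and no reset: what is moved stays moved. The work goes in short steps, Python scripts to look and compute and a tool call to move; the robot and the scene stay as the last step left them, time stands still between calls to the robot, and variables do not carry over. Pictures are saved under pics/ and viewed, at most 10 in all, crops included, and the job is handed in when it is done.

Besides the shell and the picture viewer there is one more tool, called by a JSON object that holds its "name" and its "arguments", one argument or row to a line. send_rows: Moves the arm, as the interface text tells. Shifts and turns lie within -1 to 1; 1 stands for 25 cm of shift or 45 degrees of turn. Its arguments: {"type":"object","properties":{"series":{"type":"array"},"hand":{"type":"number"},"newtons":{"type":"number"}},"required":["series"]}

```bash
mkdir -p pics; cat > h.py <<'E'
import numpy as np, cv2
from rig import manip, optics, job, finder
from scipy.spatial.transform import Rotation as Ro
def world(c, uv, z=None, d=None):
    K,R,t=c["K"],np.array(c["R"]),np.array(c["t"])
    r=R.T@np.linalg.inv(K)@np.array([uv[0],uv[1],1.]); o=-R.T@t
    return o+r*(d if d is not None else (z-o[2])/r[2])
def cloud(c):
    K,R,t=c["K"],np.array(c["R"]),np.array(c["t"])
    v,u=np.mgrid[:384,:512]; d=c["range_z"]
    p=np.stack([(u-K[0,2])/K[0,0]*d,(v-K[1,2])/K[1,1]*d,d],-1)
    return (p-t)@R
def wristcam():
    s=manip.observe(); c=optics.camera("wrist"); q=s["tcp_rot"]
    Rt=Ro.from_quat([q[1],q[2],q[3],q[0]]).as_matrix(); H=np.array(c["hand_eye"])
    A=Rt@H[:3,:3]; b=Rt@H[:3,3]+s["tool_pos"]
    c["R"]=A.T; c["t"]=-A.T@b; return c
def save(n,p): cv2.imwrite("pics/"+n,cv2.cvtColor(p,cv2.COLOR_RGB2BGR))
E
python3 - <<'E'
from h import *
s=manip.observe(); print(s["tool_pos"],s["tcp_rot"],s["t"])
ims=[]
for n in ["scene","top"]:
    c=optics.camera(n); P=cloud(c); ims.append(c["pixels"])
    print(n,(-np.array(c["R"]).T@c["t"]).round(3))
    for q in ["leaf","cabinet","rack","screwdriver","jar","bin","leaf_grip","knuckle","pin_place","pin_tip","stop","eave"]:
        for r in finder.spot_point(n,q)[:3]:
            u,v=r["uv"]; vi,ui=int(np.clip(round(v),0,383)),int(np.clip(round(u),0,511))
            print(q,round(r["score"],2),np.round([u,v],1),P[vi,ui].round(3), {"leaf_grip":world(c,[u,v],.16),"knuckle":world(c,[u,v],.03),"pin_tip":world(c,[u,v],.058),"pin_place":world(c,[u,v],.02),"stop":world(c,[u,v],.095),"eave":world(c,[u,v],.176),"leaf":world(c,[u,v],.01)}.get(q,world(c,[u,v],0)).round(3))
for n,i in zip(["s0.png","t0.png"],ims): save(n,cv2.resize(i,(800,600)))
E
```

```text
[0.21190817 0.48005562 0.2381653 ] [-2.73911312e-04  2.06388793e-01  9.78469842e-01 -5.99707468e-04] 0.0
scene [ 0.921 -0.4    1.19 ]
leaf 0.98 [317.7 232.9] [0.7   0.174 0.001] [0.701 0.17  0.01 ]
leaf 0.94 [282.4 306.8] [ 0.763 -0.095  0.04 ] [ 0.759 -0.086  0.01 ]
leaf 0.67 [268.8 126.4] [0.345 0.365 0.077] [0.31  0.409 0.01 ]
cabinet 0.97 [218.  313.3] [ 0.677 -0.246  0.202] [ 0.628 -0.216  0.   ]
cabinet 0.68 [280.1 266.1] [0.676 0.009 0.003] [0.676 0.01  0.   ]
cabinet 0.19 [184.9 313.3] [ 0.61  -0.294  0.18 ] [ 0.555 -0.276  0.   ]
rack 0.6 [304.  211.6] [0.627 0.195 0.025] [0.62  0.209 0.   ]
screwdriver 0.56 [207.4 209.4] [0.377 0.008 0.016] [0.372 0.013 0.   ]
jar 0.55 [246.7 240.1] [ 0.561 -0.007  0.057] [0.542 0.012 0.   ]
bin 0.55 [279.9 268.7] [0.683 0.    0.008] [0.681 0.003 0.   ]
leaf_grip 0.83 [298.8 314.2] [ 0.821 -0.111  0.149] [ 0.822 -0.115  0.16 ]
leaf_grip 0.65 [267.  110.9] [0.338 0.359 0.153] [0.342 0.354 0.16 ]
leaf_grip 0.64 [309.9 193.1] [0.634 0.194 0.15 ] [0.637 0.187 0.16 ]
knuckle 0.9 [279.3 301.9] [ 0.747 -0.089  0.038] [ 0.747 -0.086  0.03 ]
knuckle
[... 983 characters left out ...]
rip 0.57 [147.4 261.3] [0.351 0.347 0.15 ] [0.35  0.344 0.16 ]
leaf_grip 0.54 [305.4  98.3] [ 0.813 -0.105  0.153] [ 0.81  -0.106  0.16 ]
knuckle 0.91 [131.6 275.3] [ 0.307  0.425 -0.003] [0.307 0.418 0.03 ]
knuckle 0.9 [211.1 145.2] [0.712 0.179 0.002] [0.705 0.176 0.03 ]
knuckle 0.77 [294.9 125.4] [ 0.763 -0.086  0.043] [ 0.765 -0.087  0.03 ]
pin_place 0.77 [309.8 188. ] [ 0.562 -0.124  0.064] [ 0.568 -0.129  0.02 ]
pin_tip 0.73 [314.6 186.4] [ 0.559 -0.13   0.129] [ 0.568 -0.139  0.058]
pin_tip 0.42 [266.2 155. ] [0.678 0.004 0.002] [0.666 0.006 0.058]
stop 0.6 [362.6 176.9] [ 0.586 -0.273  0.115] [ 0.589 -0.276  0.095]
eave 0.68 [354.8 178.7] [ 0.592 -0.267  0.036] [ 0.572 -0.235  0.176]
```

View pics/s0.png

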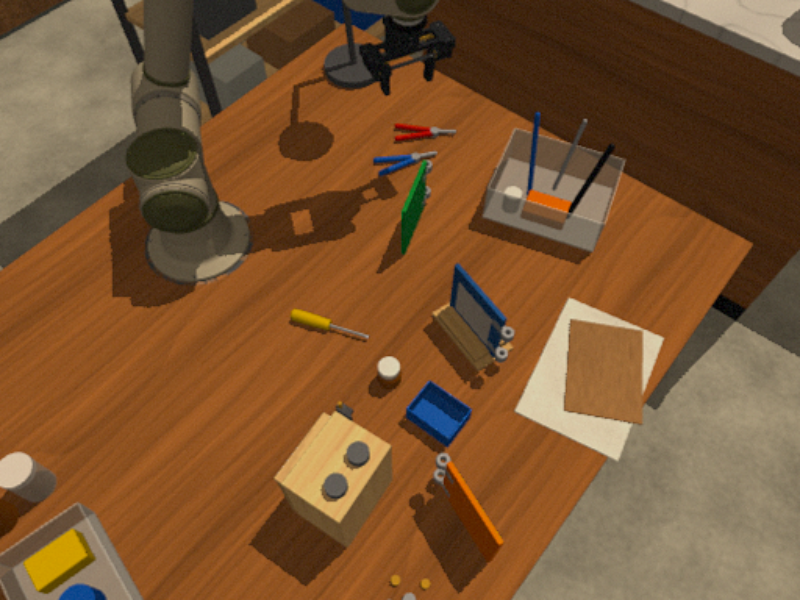

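View pics/t0.png

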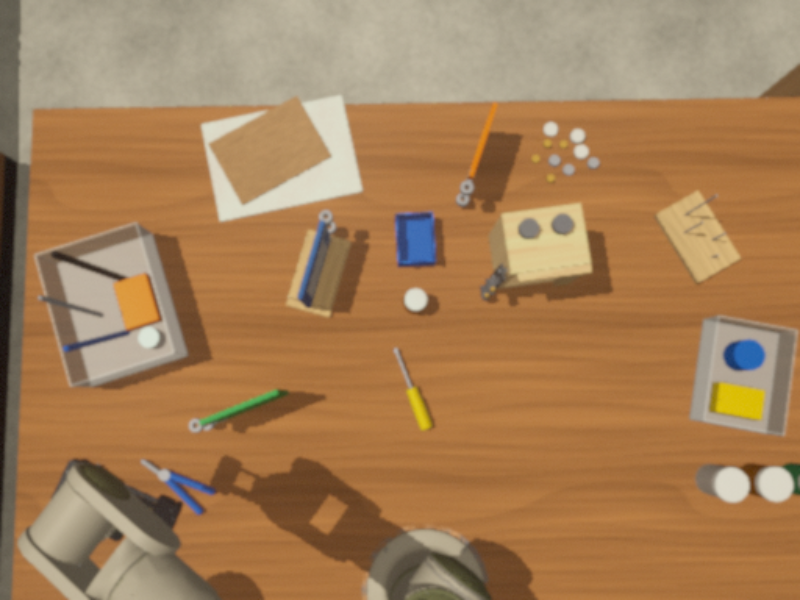

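The leaf is blue, at scene px (475,305). The rack is at (465,335), the cabinet at (335,475) with its pins near (343,412), and the jar and bin lie between them. The green and orange leaves are decoys. Next I'll fit the rough geometry and plan the wrist views.

```bash
cat >> h.py <<'E'
def rows(target, yaw=None, n=10):
    """target world TCP pos, yaw = world angle of tool y (rad), tool down; prints row"""
    s=manip.observe(); q=s["tcp_rot"]; R0=Ro.from_quat([q[1],q[2],q[3],q[0]])
    d=R0.as_matrix().T@(np.array(target)-s["tool_pos"])/.25
    y=R0.as_matrix()[:,1]; 
    if yaw is None: yaw=np.arctan2(y[1],y[0])
    Rt=np.array([[np.sin(yaw),np.cos(yaw),0],[-np.cos(yaw),np.sin(yaw),0],[0,0,-1]]) # cols x,y,z
    w=(R0.inv()*Ro.from_matrix(Rt)).as_rotvec()/np.radians(45)
    print("row",np.r_[d,w].round(4).tolist())
E
python3 - <<'E'
from h import *
c=optics.camera("wrist"); print(np.array(c["hand_eye"]).round(3), c["K"].round(1).tolist())
for n in ["top","scene"]:
    c=optics.camera(n); P=cloud(c)
    for q in ["leaf","cabinet","rack","jar"]:
        for r in finder.trace(n,q)[:3]:
            m=r["mask"]; p=P[m]
            col=c["pixels"][m].mean(0).round()
            if q=="leaf": p=p[(p[:,2]>.135)&(p[:,2]<.18)]
            if q=="cabinet": p=p[(p[:,2]>.175)&(p[:,2]<.195)]
            if len(p)<8: print(q,col,len(p)); continue
            print(n,q,round(r["score"],2),col,len(p),p.mean(0).round(3),p.min(0).round(3),p.max(0).round(3), np.round(cv2.fitLine(p[:,:2].astype(np.float32),2,0,.01,.01).ravel(),3), cv2.minAreaRect((p[:,:2]*1000).astype(np.float32)))
rows([.45,.1,.4],np.radians(76)); 
E
```

```text
[[-0.001 -0.964 -0.266  0.068]
 [ 1.    -0.001 -0.001 -0.001]
 [ 0.    -0.266  0.964 -0.146]
 [ 0.     0.     0.     1.   ]] [[270.9, 0.0, 262.0], [0.0, 270.9, 189.9], [0.0, 0.0, 1.0]]
top leaf 0.87 [101. 139.  84.] 196 [0.353 0.335 0.149] [0.324 0.263 0.136] [0.383 0.403 0.157] [ 0.357 -0.934  0.353  0.335] ((353.6642761230469, 333.28594970703125), (9.820255279541016, 148.8863983154297), 20.91461753845215)
top leaf 0.84 [188. 135.  75.] 151 [ 0.835 -0.114  0.151] [ 0.772 -0.141  0.136] [ 0.907 -0.09   0.159] [ 0.943 -0.333  0.835 -0.114] ((839.4837036132812, -115.74781799316406), (9.200712203979492, 144.4398956298828), 70.665283203125)
top leaf 0.58 [102. 102. 111.] 257 [0.627 0.199 0.155] [0.546 0.168 0.135] [0.714 0.227 0.167] [ 0.961 -0.276  0.627  0.199] ((631.3179321289062, 201.426513671875), (20.48435401916504, 175.05242919921875), 71.71880340576172)
top cabinet 0.79 [192. 170. 125.] 2013 [ 0.633 -0.218  0.189] [ 0.568 -0.295  0.175] [ 0.708 -0.141  0.195] [ 0.043 -0.999  0.633 -0.218] ((636.9256591796875, -212.9445343017578), (127.29078674316406, 156.79347229003906), 7.022766
[... 1924 characters left out ...]
014  0.004] [0.577 0.033 0.064] [ 0.671 -0.741  0.557  0.005] ((549.4034423828125, 14.30958366394043), (43.39100646972656, 58.939109802246094), 41.229164123535156)Traceback (most recent call last):
  File "<stdin>", line 13, in <module>
  File "h.py", line 26, in rows
    w=(R0.inv()*Ro.from_matrix(Rt)).as_rotvec()/np.radians(45)
                ~~~~~~~~~~~~~~^^^^
  File "scipy/spatial/transform/_rotation.pyx", line 1143, in scipy.spatial.transform._rotation.Rotation.from_matrix
ValueError: Non-positive determinant (left-handed or null coordinate frame) in rotation matrix 0: [[ 0.97029573  0.2419219   0.        ]
 [-0.2419219   0.97029573  0.        ]
 [ 0.          0.         -1.        ]].
```

```bash
sed -i 's/Rt=np.array.*/cy,sy=np.cos(yaw),np.sin(yaw); Rt=np.array([[-sy,cy,0],[cy,sy,0],[0,0,-1]])/' h.py
python3 - <<'E'
from h import *
rows([.40,.33,.33],np.radians(74))
rows([.60,.20,.33],np.radians(74))
E
```

```text
row [-0.9305, -0.2462, -0.3651, -0.0001, -0.0, -0.1738]
row [-1.8724, -0.3987, -0.3651, -0.0001, -0.0, -0.1738]
```

{"name": "send_rows", "arguments": {
  "series": [-0.93,-0.246,-0.365,0,0,-0.174,-0.93,-0.246,-0.365,0,0,-0.174,-0.93,-0.246,-0.365,0,0,-0.174,-0.93,-0.246,-0.365,0,0,-0.174,-0.93,-0.246,-0.365,0,0,-0.174,-0.93,-0.246,-0.365,0,0,-0.174,-0.93,-0.246,-0.365,0,0,-0.174,-0.93,-0.246,-0.365,0,0,-0.174],
  "hand": -0.1,
  "newtons": 25
}}

```text
t: 2.52
tool_pos: [0.4018, 0.3288, 0.3306]
tcp_rot: [0.001, 0.141, 0.99, 0.0]
wrist_force: [-1.0, 0.9, -0.1]
gripper_width: 0.0483
grip_force: 0.0
```

```bash
python3 - <<'E'
from h import *
rows([.60,.20,.33],np.radians(74)); print(manip.observe()["gripper_width"])
E
```

```text
row [-0.9052, -0.2732, 0.0031, 0.0011, 0.0015, -0.0046]
0.0483386584590789
```

{"name": "send_rows", "arguments": {
  "series": [-0.9,-0.273,0,0,0,0,-0.9,-0.273,0,0,0,0,-0.9,-0.273,0,0,0,0,-0.9,-0.273,0,0,0,0,-0.9,-0.273,0,0,0,0,-0.9,-0.273,0,0,0,0,-0.9,-0.273,0,0,0,0,-0.9,-0.273,0,0,0,0]
}}

```text
t: 3.18
tool_pos: [0.5972, 0.2034, 0.3284]
tcp_rot: [-0.001, 0.139, 0.99, -0.0]
wrist_force: [0.6, 1.1, -0.6]
gripper_width: 0.0491
grip_force: 0.0
```

```bash
python3 - <<'E'
from h import *
c=wristcam(); P=cloud(c); s=manip.observe(); print(s["tool_pos"],s["tcp_rot"],s["qd"].max())
save("w1.png",c["pixels"])
m=(c["range_z"]>0)&(P[...,2]>.14)&(P[...,2]<.165)
hsv=cv2.cvtColor(c["pixels"],cv2.COLOR_RGB2HSV)
b=m&(hsv[...,0]>100)&(hsv[...,0]<130)&(hsv[...,1]>90)
p=P[b&(P[...,0]>.5)]; print(len(p),p.mean(0),cv2.minAreaRect((p[:,:2]*1000).astype(np.float32)))
for q in ["leaf_grip","knuckle","leaf"]:
    for r in finder.spot_point("wrist",q)[:2]: print(q,r["score"],np.round(r["uv"]),world(c,r["uv"],{"leaf_grip":.16,"knuckle":.03,"leaf":.01}[q]).round(3))
rows([.4,0,.36],np.radians(97))
rows([.47,-.12,.36],np.radians(97))
E
```

```text
[0.59649551 0.20406435 0.32917581] [-8.26485040e-04  1.38477988e-01  9.90365167e-01  2.81916052e-05] 0.01534209239596136
877 [0.61387566 0.20304302 0.15992849] ((616.8016967773438, 202.35061645507812), (9.029199600219727, 150.0022430419922), 73.894287109375)
leaf_grip 0.58 [266. 201.] [0.629 0.198 0.16 ]
knuckle 0.69 [268. 218.] [0.701 0.183 0.03 ]
leaf 0.63 [267. 217.] [0.705 0.18  0.01 ]
row [0.5318, -1.0, -0.1189, 0.0004, 0.0004, -0.5082]
row [0.1312, -1.3851, -0.119, 0.0004, 0.0004, -0.5082]
```

View pics/w1.png

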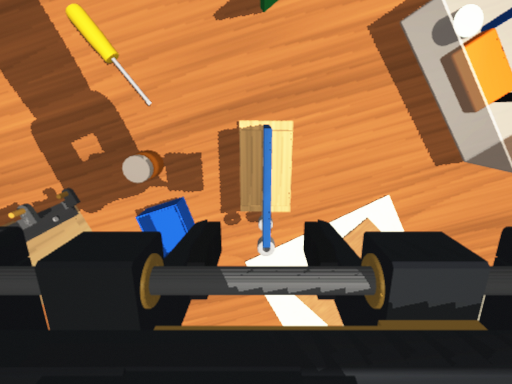

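The wrist view shows the leaf's top edge at px (267,125-250) in the rack, jar at (140,168), bin at (165,225), pins near (68,195). Next I'll look at the pins.

```bash
python3 - <<'E'
from h import *
rows([.57,-.04,.33],np.radians(97))
rows([.57,-.12,.28],np.radians(97))
E
```

```text
row [-0.166, -0.968, 0.0013, 0.0004, 0.0004, -0.5082]
row [-0.2535, -1.2758, 0.2012, 0.0004, 0.0004, -0.5082]
```

{"name": "send_rows", "arguments": {
  "series": [-0.16,-0.97,0,0,0,-0.51,-0.16,-0.97,0,0,0,-0.51,-0.16,-0.97,0,0,0,-0.51,-0.16,-0.97,0,0,0,-0.51,-0.16,-0.97,0,0,0,-0.51,-0.16,-0.97,0,0,0,-0.51,-0.16,-0.97,0,0,0,-0.51,-0.16,-0.97,0,0,0,-0.51]
}}

```text
t: 4.05
tool_pos: [0.5685, -0.0425, 0.3304]
tcp_rot: [0.0, -0.06, 0.998, -0.0]
wrist_force: [0.1, -0.4, 0.2]
gripper_width: 0.0485
grip_force: 0.0
```

{"name": "send_rows", "arguments": {
  "series": [0.04,-0.32,0.2,0,0,0,0.04,-0.32,0.2,0,0,0,0.04,-0.32,0.2,0,0,0,0.04,-0.32,0.2,0,0,0,0.04,-0.32,0.2,0,0,0]
}}

```text
t: 4.47
tool_pos: [0.5691, -0.1206, 0.2806]
tcp_rot: [0.0, -0.061, 0.998, 0.0]
wrist_force: [-0.1, 0.5, 0.2]
gripper_width: 0.0483
grip_force: 0.0
```

```bash
python3 - <<'E'
from h import *
c=wristcam(); P=cloud(c); s=manip.observe(); print(s["tool_pos"],s["tcp_rot"],s["t"])
np.savez("w2.npz",P=P,px=c["pixels"],K=c["K"],R=c["R"],t=c["t"])
save("w2.png",c["pixels"])
for q in ["pin_tip","pin_place","stop","eave","cabinet"]:
    for r in finder.spot_point("wrist",q)[:2]: print(q,r["score"],np.round(r["uv"]),world(c,r["uv"],{"pin_tip":.058,"pin_place":.02,"stop":.095,"eave":.176}.get(q,0)).round(3))
E
```

```text
[ 0.56930391 -0.12028359  0.28125236] [ 8.83846983e-04 -6.15945692e-02  9.98100850e-01 -1.42035700e-04] 4.5167
pin_tip 0.94 [250. 161.] [ 0.563 -0.139  0.058]
pin_place 0.61 [256. 155.] [ 0.56  -0.132  0.02 ]
pin_place 0.27 [449. 213.] [0.614 0.185 0.02 ]
stop 0.94 [131. 169.] [ 0.584 -0.284  0.095]
eave 0.65 [143. 181.] [ 0.574 -0.235  0.176]
```

View pics/w2.png

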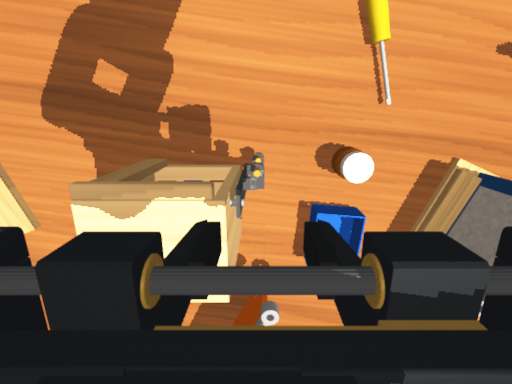

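The brass pins show at px (257,173) (upper) and (258,158) (lower). The cabinet front runs from (75,190) to (240,190), and the route beside it is clear.

```bash
python3 - <<'E'
from h import *
f=np.load("w2.npz"); P=f["P"]; px=f["px"]; c=dict(f)
hsv=cv2.cvtColor(px,cv2.COLOR_RGB2HSV)
roi=np.s_[145:185,235:275]
b=((hsv[...,0]>15)&(hsv[...,0]<32)&(hsv[...,1]>120)).astype(np.uint8); bb=np.zeros_like(b); bb[roi]=b[roi]
n,l,st,ce=cv2.connectedComponentsWithStats(bb)
for i in range(1,n):
    if st[i,4]>4:
        print(st[i],ce[i].round(1),"z",np.round(P[l==i][:,2],3).max(), "up",world(c,ce[i],.143).round(4),"lo",world(c,ce[i],.058).round(4))
# cabinet roof
p=P[(P[...,2]>.18)&(P[...,2]<.2)&(P[...,1]<-.1)&(P[...,1]>-.32)&(P[...,0]<.71)]
print(len(p),p.min(0),p.max(0),cv2.minAreaRect((p[:,:2]*1000).astype(np.float32)))
# front edge of eave: min-x per y bin
xs=[]
for y in np.arange(-.28,-.15,.01):
    k=p[abs(p[:,1]-y)<.005]
    if len(k)>5: xs.append((y,np.percentile(k[:,0],2)))
xs=np.array(xs); a=np.polyfit(xs[:,0],xs[:,1],1); print("front slope",np.degrees(np.arctan(a[0])),a)
# right side edge
ys=[(x,np.percentile(k[:,1],98)) for x in np.arange(.575,.66,.01) if len(k:=p[abs(p[:,0]-x)<.005])>5]
ys=np.array(ys); print("side",np.degrees(np.arctan(np.polyfit(ys[:,0],ys[:,1],1)[0])))
big=cv2.resize(px[140:230,190:290],(800,720),interpolation=cv2.INTER_CUBIC)[:600]; save("w2c.png",big)
E
```

```text
[255 156   6   7  35] [257.7 159.3] z 0.121 up [ 0.546  -0.1289  0.143 ] lo [ 0.5595 -0.1286  0.058 ]
[235 165   6  20  81] [236.9 172.5] z 0.097 up [ 0.5628 -0.1493  0.143 ] lo [ 0.5813 -0.1551  0.058 ]
[254 167   7  10  56] [256.7 171.8] z 0.145 up [ 0.5593 -0.1284  0.143 ] lo [ 0.5769 -0.1279  0.058 ]
8021 [ 0.56559591 -0.29740024  0.18000415] [ 0.69458129 -0.14126213  0.19036398] ((635.4458618164062, -220.0982666015625), (127.18719482421875, 143.9752197265625), 6.926560401916504)
front slope -1.3749373160328782 [-0.02400179  0.56851578]
side 13.697234369745628
```

View pics/w2c.png

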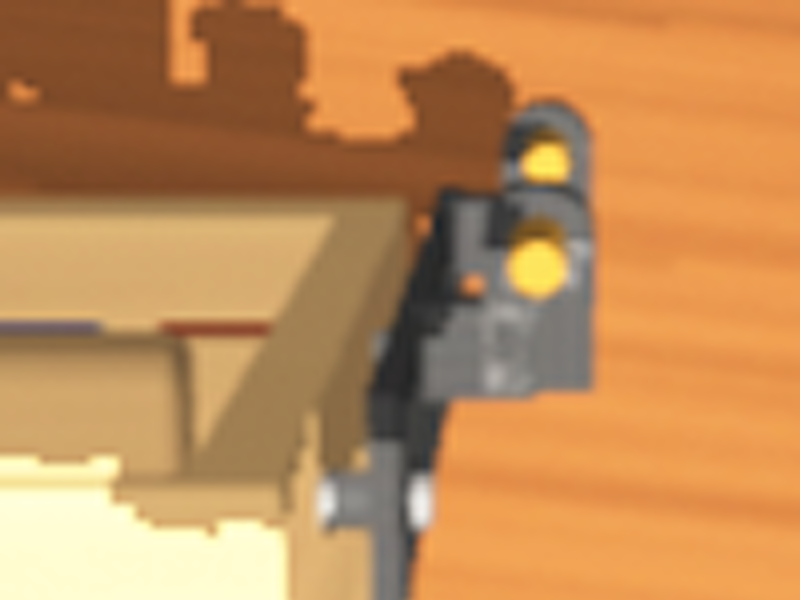

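```bash
python3 - <<'E'
from h import *
rows([.61,.10,.28],np.radians(73.9))
E
```

```text
row [-0.2709, 0.8582, 0.0027, -0.0003, 0.0015, 0.5141]
```

{"name": "send_rows", "arguments": {
  "series": [-0.27,0.86,0,0,0,0.514,-0.27,0.86,0,0,0,0.514,-0.27,0.86,0,0,0,0.514,-0.27,0.86,0,0,0,0.514,-0.27,0.86,0,0,0,0.514,-0.27,0.86,0,0,0,0.514,-0.27,0.86,0,0,0,0.514]
}}

```text
t: 5.35
tool_pos: [0.6097, 0.1046, 0.2801]
tcp_rot: [0.0, 0.138, 0.99, 0.001]
wrist_force: [-0.3, 1.0, -0.8]
gripper_width: 0.0485
grip_force: 0.0
```

```bash
python3 - <<'E'
from h import *
rows([.635,.197,.21],np.radians(73.9))
E
```

```text
row [0.0035, 0.3827, 0.2807, 0.0016, 0.0001, 0.0056]
```

{"name": "send_rows", "arguments": {
  "series": [0.003,0.383,0.28,0,0,0,0.003,0.383,0.28,0,0,0,0.003,0.383,0.28,0,0,0,0.003,0.383,0.28,0,0,0,0.003,0.383,0.28,0,0,0,0.003,0.383,0.28,0,0,0]
}}

```text
t: 5.85
tool_pos: [0.636, 0.1908, 0.211]
tcp_rot: [0.001, 0.141, 0.99, -0.0]
wrist_force: [-0.5, -0.5, 0.3]
gripper_width: 0.0487
grip_force: 0.0
```

```bash
python3 - <<'E'
from h import *
rows([.635,.197,.127],np.radians(73.9))
c=wristcam(); P=cloud(c); 
hsv=cv2.cvtColor(c["pixels"],cv2.COLOR_RGB2HSV)
b=(P[...,2]>.14)&(P[...,2]<.17)&(hsv[...,0]>100)&(hsv[...,0]<130)&(hsv[...,1]>90)&(P[...,0]>.5)
p=P[b]; print(len(p),p.mean(0),cv2.minAreaRect((p[:,:2]*1000).astype(np.float32)))
l=np.ravel(cv2.fitLine(p[:,:2].astype(np.float32),2,0,.01,.01)); print(l, "y at x=.635:", l[3]+(.635-l[2])*l[1]/l[0])
E
```

```text
row [0.0113, 0.0228, 0.3361, 0.0002, 0.0019, -0.002]
2397 [0.60916535 0.20437036 0.15991662] ((615.9879150390625, 202.5507049560547), (9.27703857421875, 145.75213623046875), 73.69844055175781)
[ 0.9589622  -0.28353402  0.6091654   0.20437036] y at x=.635: 0.19673191
```

{"name": "send_rows", "arguments": {
  "series": [0.006,0.022,0.12,0,0,0,0.006,0.022,0.24,0,0,0,0.006,0.022,0.336,0,0,0,0.006,0.022,0.336,0,0,0,0.006,0.022,0.336,0,0,0,0.006,0.022,0.336,0,0,0]
}}

```text
t: 6.4
tool_pos: [0.6369, 0.1966, 0.1288]
tcp_rot: [0.002, 0.141, 0.99, 0.0]
wrist_force: [0.0, 0.6, 0.9]
gripper_width: 0.0486
grip_force: 0.0
```

{"name": "send_rows", "arguments": {
  "series": [0,0,0,0,0,0,0,0,0,0,0,0,0,0,0,0,0,0,0,0,0,0,0,0,0,0,0,0,0,0,0,0,0,0,0,0,0,0,0,0,0,0,0,0,0,0,0,0],
  "hand": 1,
  "newtons": 25
}}

```text
t: 7.07
tool_pos: [0.6359, 0.1973, 0.1261]
tcp_rot: [0.0, 0.141, 0.99, 0.0]
wrist_force: [0.6, 1.1, 0.5]
gripper_width: 0.0098
grip_force: 25.0
```

```bash
python3 - <<'E'
from h import *
s=manip.observe(); print(s["tool_pos"],s["tcp_rot"],s["wrist_force"],s["wrist_torque"],s["gripper_width"],s["grip_force"])
E
```

```text
[0.63585984 0.19733832 0.12610551] [1.00504481e-04 1.40696685e-01 9.90052730e-01 1.53988332e-04] [0.55291319 1.09008804 0.5442124 ] [ 0.17602947 -0.03232352 -0.03780883] 0.009821273075874718 24.99082401045598
```

{"name": "send_rows", "arguments": {
  "series": [0,0,-0.02,0,0,0,0,0,-0.05,0,0,0,0,0,-0.09,0,0,0,0,0,-0.15,0,0,0,0,0,-0.22,0,0,0,0,0,-0.3,0,0,0,0,0,-0.37,0,0,0,0,0,-0.4,0,0,0,0,0,-0.4,0,0,0,0,0,-0.4,0,0,0],
  "newtons": 35
}}

```text
t: 7.9
tool_pos: [0.6357, 0.1971, 0.2256]
tcp_rot: [-0.0, 0.141, 0.99, -0.0]
wrist_force: [-0.0, -0.4, -3.6]
gripper_width: 0.0097
grip_force: 35.0
```

```bash
python3 - <<'E'
from h import *
s=manip.observe(); print(s["tool_pos"],s["tcp_rot"],s["wrist_force"],s["wrist_torque"],s["gripper_width"],s["grip_force"])
ps=np.array([.5605,-.128]); cx=np.array([.9925,.1236]); cy=np.array([-.1236,.9925])
h=ps+.05*cy; t=h-.0692*cx; print(t)
rows([.52,.08,.23],np.radians(97.1)); rows([*t,.23],np.radians(97.1))
E
```

```text
[0.63567989 0.19714999 0.2256212 ] [-1.61844599e-04  1.40663522e-01  9.90057443e-01 -8.07345732e-05] [-0.03258563 -0.41050337 -3.61949787] [-0.00964283  0.00980547  0.01700269] 0.009688079274374354 34.989676368422806
[ 0.485639   -0.08692812]
row [0.3139, -0.5789, -0.0173, -0.0002, -0.0004, -0.5172]
row [0.2599, -1.2585, -0.0172, -0.0002, -0.0004, -0.5172]
```

{"name": "send_rows", "arguments": {
  "series": [0.03,-0.08,0,0,0,-0.05,0.08,-0.2,-0.01,0,0,-0.13,0.14,-0.35,-0.02,0,0,-0.23,0.2,-0.5,-0.02,0,0,-0.33,0.25,-0.65,-0.02,0,0,-0.42,0.28,-0.8,-0.02,0,0,-0.48,0.28,-0.92,-0.02,0,0,-0.517,0.27,-0.98,-0.02,0,0,-0.517,0.26,-1,-0.02,0,0,-0.517,0.26,-1,-0.02,0,0,-0.517]
}}

```text
t: 8.73
tool_pos: [0.5036, -0.0255, 0.2302]
tcp_rot: [-0.001, -0.061, 0.998, 0.0]
wrist_force: [0.4, -0.3, -3.0]
gripper_width: 0.0097
grip_force: 35.0
```

```bash
python3 - <<'E'
from h import *
rows([.4856,-.0869,.23],np.radians(97.1)); 
c=optics.camera("top"); P=cloud(c); save("t1.png",cv2.resize(c["pixels"][100:270,180:370],(800,716))[:600])
s=manip.observe(); print(s["tool_pos"],s["wrist_force"],s["wrist_torque"],s["t"])
E
```

```text
row [0.1015, -0.2349, 0.0008, 0.0007, -0.0015, -0.0027]
[ 0.50378108 -0.02454219  0.23031062] [ 0.33230964  0.48013518 -2.77195881] [ 0.02866278 -0.05976682 -0.01714273] 8.7833
```

View pics/t1.png

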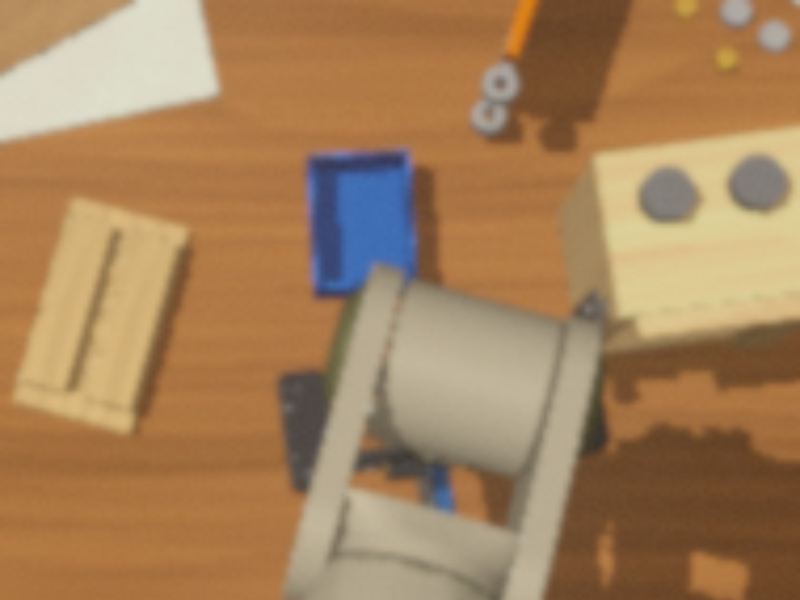

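The arm hides the top view. The rack is empty and the jar is hidden beneath. I'll move to the approach point and check it with the scene camera.

{"name": "send_rows", "arguments": {
  "series": [0.05,-0.1,0.03,0,0,0,0.1,-0.19,0.08,0,0,0,0.1,-0.235,0.14,0,0,0,0.1,-0.235,0.2,0,0,0,0.1,-0.235,0.25,0,0,0,0.1,-0.235,0.26,0,0,0,0.1,-0.235,0.26,0,0,0,0.1,-0.235,0.26,0,0,0]
}}

```text
t: 9.45
tool_pos: [0.4866, -0.0855, 0.1664]
tcp_rot: [0.0, -0.062, 0.998, -0.0]
wrist_force: [0.3, -0.2, -3.6]
gripper_width: 0.0099
grip_force: 35.0
```

```bash
python3 - <<'E'
from h import *
c=optics.camera("scene"); P=cloud(c)
a=c["pixels"]
K=[finder.spot_point("scene",q) for q in ["knuckle","pin_tip","leaf_grip"]]
s=manip.observe(); print(s["tool_pos"],s["tcp_rot"],s["wrist_force"],s["t"])
for q,z,k in zip(["knuckle","pin_tip","leaf_grip"],[.068,.058,.198],K):
    for r in k[:2]: print(q,round(r["score"],2),np.round(r["uv"],1),world(c,r["uv"],z).round(4))
uv=lambda X:(lambda p:(c["K"]@p)[:2]/p[2])(np.array(c["R"])@np.array(X)+c["t"])
print("pred pin tips",uv([.5605,-.128,.058]),uv([.5605,-.128,.143]))
save("s1.png",cv2.resize(a[220:310,180:300],(800,600),interpolation=cv2.INTER_CUBIC))
rows([.4856,-.0869,.164],np.radians(97.1))
E
```

```text
[ 0.48652965 -0.08604489  0.16662174] [ 5.43387349e-04 -6.20292399e-02  9.98074149e-01 -2.67906563e-04] [ 0.01339423  0.1391923  -3.23690502] 9.65
knuckle 0.88 [278.9 299.6] [ 0.7475 -0.092   0.068 ]
knuckle 0.71 [231.5 254.5] [ 0.5596 -0.0751  0.068 ]
leaf_grip 0.77 [301.1 316.3] [ 0.833  -0.1257  0.198 ]
leaf_grip 0.71 [268.1 112.5] [0.3701 0.3236 0.198 ]
pred pin tips [219.67782265 269.23689511] [217.34392916 257.66656854]
row [0.0041, -0.0029, 0.0105, -0.0008, 0.0013, 0.0003]
```

View pics/s1.png

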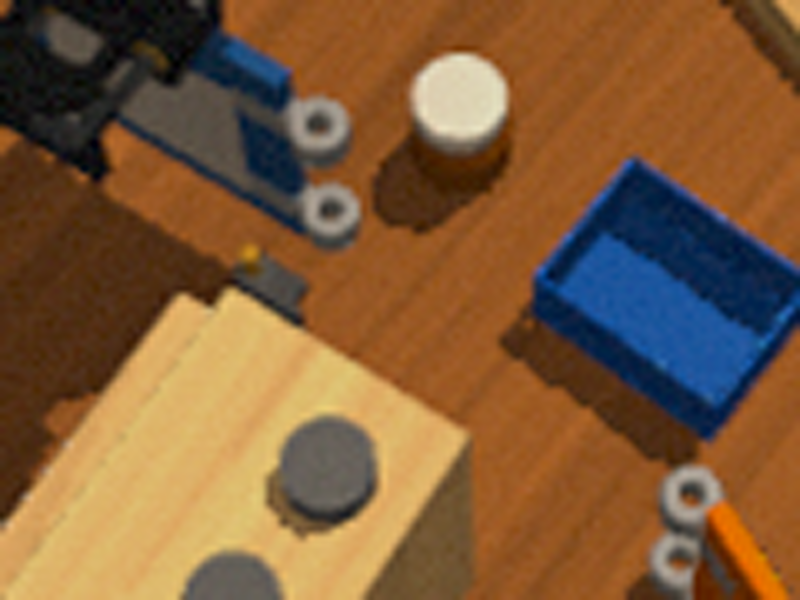

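The knuckle bores show at crop px (320,125) and (330,210), and the upper brass pin at (250,258). The leaf is upright and clear of everything.

```bash
python3 - <<'E'
from h import *
c=optics.camera("scene"); f=lambda u,v:(180+(u+.5)*.15-.5,220+(v+.5)*.15-.5)
z=.1666-.116
print("upper top",world(c,f(319,122),z+.125)); print("lower top",world(c,f(331,208),z+.04)); print("pin up",world(c,f(250,257),.143))
cx=np.array([.9925,.1236]); s=manip.observe(); print("exp hinge",s["tool_pos"][:2]+.0692*cx, s["tool_pos"])
hsv=cv2.cvtColor(c["pixels"],cv2.COLOR_RGB2HSV)[250:268,205:230]
m=(hsv[...,0]>14)&(hsv[...,0]<32)&(hsv[...,1]>150)&(hsv[...,2]>120); v,u=np.nonzero(m); print(np.c_[u+205,v+250].tolist())
E
```

```text
upper top [ 0.55399756 -0.07714367  0.1756    ]
lower top [ 0.55428277 -0.07715125  0.0906    ]
pin up [ 0.56083879 -0.12944088  0.143     ]
exp hinge [ 0.5551148  -0.07753211] [ 0.4864338  -0.08608523  0.16648741]
[[216, 256], [217, 256], [225, 256], [216, 257], [217, 257], [218, 257], [216, 258], [217, 258], [218, 258], [208, 264], [210, 265]]
```

{"name": "send_rows", "arguments": {
  "series": [0,-0.03,0,0,0,0,0,-0.08,0,0,0,0,0,-0.13,0,0,0,0,0,-0.17,0,0,0,0,0,-0.195,0,0,0,0,0,-0.206,0,0,0,0,0,-0.206,0,0,0,0,0,-0.206,0.02,0,0,0,0,-0.206,0.02,0,0,0]
}}

```text
t: 10.45
tool_pos: [0.4922, -0.1368, 0.1601]
tcp_rot: [-0.001, -0.062, 0.998, 0.0]
wrist_force: [0.6, -0.4, -3.1]
gripper_width: 0.0099
grip_force: 35.0
```

```bash
python3 - <<'E'
from h import *
c=optics.camera("scene"); s=manip.observe(); print(s["tool_pos"],s["tcp_rot"],s["wrist_force"],s["wrist_torque"],s["t"])
save("s2.png",cv2.resize(c["pixels"][230:290,180:260],(800,600),interpolation=cv2.INTER_CUBIC))
E
```

```text
[ 0.49226384 -0.13675689  0.16041967] [-4.85968058e-04 -6.20911707e-02  9.98070297e-01  3.63162051e-04] [ 0.63907406  0.34445696 -2.8187654 ] [ 0.08914108 -0.01518346  0.00076657] 10.5
```

View pics/s2.png

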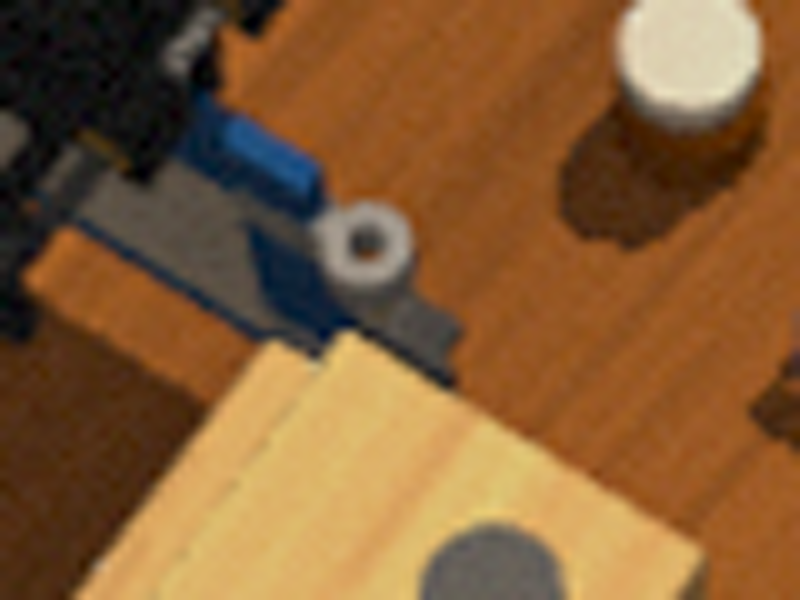

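The upper bore shows at crop px (365,240), within about half a pixel of where it should be over the pin. I'll lower gently.

{"name": "send_rows", "arguments": {
  "series": [0,0,0.008,0,0,0,0,0,0.016,0,0,0,0,0,0.022,0,0,0,0,0,0.026,0,0,0,0,0,0.029,0,0,0,0,0,0.032,0,0,0,0,0,0.032,0,0,0]
}}

```text
t: 11.08
tool_pos: [0.4925, -0.1373, 0.1529]
tcp_rot: [-0.0, -0.062, 0.998, 0.0]
wrist_force: [0.8, -0.4, -3.8]
gripper_width: 0.0095
grip_force: 35.0
```

```bash
python3 - <<'E'
from h import *
s=manip.observe(); print(s["tool_pos"],s["tcp_rot"],s["wrist_force"],s["wrist_torque"],s["t"])
E
```

```text
[ 0.49251358 -0.13725625  0.15287392] [-5.13698808e-05 -6.18630531e-02  9.98084644e-01  5.34632374e-05] [ 0.78653293 -0.37212233 -3.81509987] [ 0.05777275 -0.03006013 -0.00303203] 11.0833
```

Past nominal contact height with no contact force so far. Continuing down.

{"name": "send_rows", "arguments": {
  "series": [0,0,0.004,0,0,0,0,0,0.008,0,0,0,0,0,0.012,0,0,0,0,0,0.012,0,0,0]
}}

```text
t: 11.42
tool_pos: [0.4925, -0.1372, 0.1497]
tcp_rot: [-0.0, -0.062, 0.998, 0.0]
wrist_force: [-0.1, 0.5, -3.4]
gripper_width: 0.0096
grip_force: 35.0
```

{"name": "send_rows", "arguments": {
  "series": [0,0,0.008,0,0,0,0,0,0.016,0,0,0,0,0,0.024,0,0,0,0,0,0.032,0,0,0,0,0,0.038,0,0,0,0,0,0.042,0,0,0,0,0,0.042,0,0,0]
}}

```text
t: 12.0
tool_pos: [0.4925, -0.1372, 0.1392]
tcp_rot: [-0.0, -0.062, 0.998, 0.0]
wrist_force: [0.9, 0.1, -3.0]
gripper_width: 0.0096
grip_force: 35.0
```

```bash
python3 - <<'E'
from h import *
s=manip.observe(); print(s["tool_pos"],s["tcp_rot"],s["wrist_force"],s["wrist_torque"],s["t"])
E
```

```text
[ 0.49247646 -0.13724564  0.13923171] [-1.47909757e-04 -6.18418912e-02  9.98085943e-01  9.58420646e-05] [ 0.94293884  0.12284466 -2.98086912] [0.0981406  0.03584689 0.02282577] 12.0
```

{"name": "send_rows", "arguments": {
  "series": [0,0,0.003,0,0,0,0,0,0.006,0,0,0,0,0,0.009,0,0,0,0,0,0.011,0,0,0,0,0,0.012,0,0,0,0,0,0.012,0,0,0]
}}

```text
t: 12.5
tool_pos: [0.4925, -0.1373, 0.1364]
tcp_rot: [-0.0, -0.062, 0.998, 0.0]
wrist_force: [0.0, -0.6, -2.9]
gripper_width: 0.01
grip_force: 35.0
```

{"name": "send_rows", "arguments": {
  "series": [0,0,0.002,0,0,0,0,0,0.004,0,0,0,0,0,0.005,0,0,0,0,0,0.006,0,0,0,0,0,0.006,0,0,0]
}}

```text
t: 12.92
tool_pos: [0.4926, -0.1374, 0.1356]
tcp_rot: [0.0, -0.062, 0.998, -0.0]
wrist_force: [-3.3, 0.4, 4.9]
gripper_width: 0.0099
grip_force: 35.0
```

Bottomed out at the expected seated height with about 8 N. Release and rise.

{"name": "send_rows", "arguments": {
  "series": [0,0,-0.002,0,0,0,0,0,-0.002,0,0,0,0,0,-0.002,0,0,0,0,0,-0.002,0,0,0,0,0,-0.002,0,0,0],
  "hand": -0.2
}}

```text
t: 13.33
tool_pos: [0.4926, -0.1373, 0.1354]
tcp_rot: [0.0, -0.062, 0.998, -0.0]
wrist_force: [0.5, -0.4, -0.0]
gripper_width: 0.0407
grip_force: 0.0
```

{"name": "send_rows", "arguments": {
  "series": [0,0,-0.05,0,0,0,0,0,-0.12,0,0,0,0,0,-0.22,0,0,0,0,0,-0.32,0,0,0,0,0,-0.38,0,0,0,0,0,-0.4,0,0,0,0,0,-0.4,0,0,0]
}}

```text
t: 13.92
tool_pos: [0.4928, -0.1374, 0.2362]
tcp_rot: [0.001, -0.062, 0.998, -0.001]
wrist_force: [0.5, 0.0, -0.1]
gripper_width: 0.0528
grip_force: 0.0
```

```bash
cat >> h.py <<'E'
def leafang(c,hinge=np.array([.5605,-.1285])):
    P=cloud(c); hsv=cv2.cvtColor(c["pixels"],cv2.COLOR_RGB2HSV)
    b=(P[...,2]>.155)&(P[...,2]<.18)&(hsv[...,0]>100)&(hsv[...,0]<130)&(hsv[...,1]>90)&(np.hypot(P[...,0]-hinge[0],P[...,1]-hinge[1])<.19)
    p=P[b]; print("leaf pts",len(p))
    if len(p)>10:
        l=np.ravel(cv2.fitLine(p[:,:2].astype(np.float32),2,0,.01,.01)); d=p.mean(0)[:2]-hinge
        print("z",np.median(p[:,2]).round(4),p.mean(0).round(3),p.min(0).round(3),p.max(0).round(3),"line ang",np.degrees(np.arctan2(l[1],l[0])),"from hinge",np.degrees(np.arctan2(d[1],d[0])))
E
python3 - <<'E'
from h import *
c=wristcam(); leafang(c); s=manip.observe(); print(s["tool_pos"],s["tcp_rot"],s["t"],s["gripper_width"])
c2=optics.camera("scene"); leafang(c2)
save("s3.png",np.hstack([c["pixels"][::1,100:400],cv2.resize(c2["pixels"][210:306,170:280],(440,384))]))
E
```

```text
leaf pts 2061
z 0.1676 [ 0.465 -0.142  0.168] [ 0.397 -0.156  0.164] [ 0.544 -0.127  0.171] line ang 8.117952 from hinge -171.69370702459244
[ 0.49246616 -0.13723687  0.23497807] [-8.49906254e-05 -6.18384903e-02  9.98086164e-01  6.34806991e-05] 13.9667 0.052575833190851226
leaf pts 107
z 0.1667 [ 0.509 -0.138  0.166] [ 0.469 -0.145  0.155] [ 0.544 -0.129  0.173] line ang 8.276098 from hinge -169.89900636426083
```

View pics/s3.png

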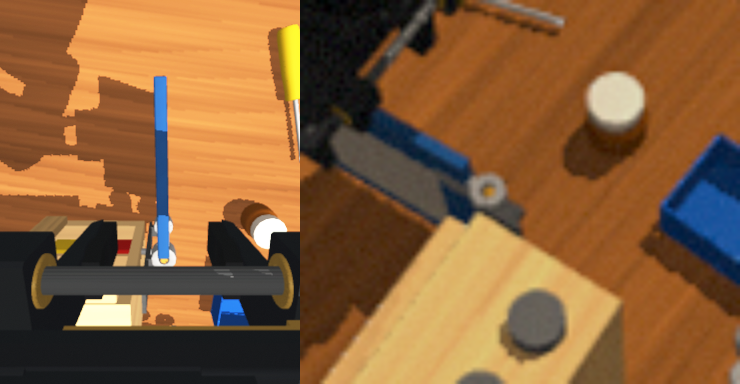

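The upper pin shows in the bore (scene crop (488,190)). The leaf is hung and released at 188°, that is, open square. Now I'll close the fingers and place them beside the +y face.

{"name": "send_rows", "arguments": {
  "series": [0.1,0.09,0,0,0,0,0.206,0.18,0,0,0,0,0.206,0.18,0,0,0,0,0.206,0.18,0,0,0,0,0.206,0.18,0.08,0,0,0,0.206,0.18,0.17,0,0,0,0.206,0.18,0.25,0,0,0,0.206,0.18,0.324,0,0,0,0.206,0.18,0.324,0,0,0,0.206,0.18,0.324,0,0,0],
  "hand": 1
}}

```text
t: 14.85
tool_pos: [0.4361, -0.0992, 0.1539]
tcp_rot: [-0.001, -0.062, 0.998, 0.0]
wrist_force: [0.8, 0.3, 0.6]
gripper_width: 0.0008
grip_force: 0.0
```

```bash
cat > arc.py <<'E'
from h import *
import sys
a0,a1,n=map(float,sys.argv[1:4]); ext=float(sys.argv[4]) if len(sys.argv)>4 else 0
s=manip.observe(); H=np.array([.5605,-.1285]); q=s["tcp_rot"]
R=Ro.from_quat([q[1],q[2],q[3],q[0]]).as_matrix(); cx=np.array([.9925,.1236]); cy=np.array([-.1236,.9925])
print(s["tool_pos"],s["wrist_force"].round(1),s["gripper_width"],s["t"])
for f in np.radians(np.linspace(a0,a1,int(n))):
    d=np.array([-np.cos(f),-np.sin(f)]); m=np.array([-np.sin(f),np.cos(f)])
    p=.12*d+(.005+.010*np.sin(f)+.0175*np.cos(f)-ext)*m
    w=H+p[0]*cx+p[1]*cy; e=R.T@np.r_[w-s["tool_pos"][:2],0]/.25
    print(np.round(np.degrees(f)),e[:2].round(3).tolist())
E
python3 arc.py 0 27 10
```

```text
[ 0.43605836 -0.0992473   0.15391393] [0.8 0.3 0.6] 0.0007981509708724582 14.85
0.0 [0.001, -0.088]
3.0 [0.005, -0.111]
6.0 [0.008, -0.135]
9.0 [0.01, -0.158]
12.0 [0.01, -0.183]
15.0 [0.01, -0.207]
18.0 [0.008, -0.232]
21.0 [0.004, -0.257]
24.0 [-0.0, -0.281]
27.0 [-0.006, -0.306]
```

{"name": "send_rows", "arguments": {
  "series": [0.001,-0.04,0,0,0,0,0.003,-0.07,0,0,0,0,0.005,-0.1,0,0,0,0,0.007,-0.125,0,0,0,0,0.01,-0.15,0,0,0,0,0.01,-0.178,0,0,0,0,0.01,-0.207,0,0,0,0,0.008,-0.232,0,0,0,0,0.002,-0.265,0,0,0,0,-0.006,-0.3,0,0,0,0]
}}

```text
t: 15.68
tool_pos: [0.4468, -0.1739, 0.1545]
tcp_rot: [-0.0, -0.062, 0.998, 0.0]
wrist_force: [-0.6, -0.1, 0.8]
gripper_width: 0.0006
grip_force: 0.1
```

```bash
python3 arc.py 30 60 10; python3 -c "
from h import *
leafang(wristcam())"
```

```text
[ 0.44684196 -0.17393715  0.15448538] [-0.6 -0.1  0.8] 0.0005892577350882179 15.6833
30.0 [-0.008, -0.029]
33.0 [-0.017, -0.056]
37.0 [-0.029, -0.082]
40.0 [-0.042, -0.108]
43.0 [-0.057, -0.134]
47.0 [-0.073, -0.158]
50.0 [-0.092, -0.182]
53.0 [-0.112, -0.205]
57.0 [-0.133, -0.226]
60.0 [-0.156, -0.247]
leaf pts 1834
z 0.1664 [ 0.452 -0.195  0.165] [ 0.418 -0.221  0.155] [ 0.506 -0.157  0.17 ] line ang 32.510357 from hinge -148.44785150040914
```

{"name": "send_rows", "arguments": {
  "series": [-0.008,-0.025,0,0,0,0,-0.017,-0.056,0,0,0,0,-0.029,-0.082,0,0,0,0,-0.042,-0.108,0,0,0,0,-0.057,-0.134,0,0,0,0,-0.073,-0.158,0,0,0,0,-0.092,-0.182,0,0,0,0,-0.112,-0.205,0,0,0,0,-0.133,-0.226,0,0,0,0,-0.156,-0.247,0,0,0,0]
}}

```text
t: 16.57
tool_pos: [0.4936, -0.2301, 0.1544]
tcp_rot: [-0.0, -0.062, 0.998, 0.0]
wrist_force: [-0.5, 0.4, -0.9]
gripper_width: 0.0004
grip_force: 0.1
```

```bash
python3 arc.py 62 80 10; python3 -c "
from h import *
leafang(wristcam())"
```

```text
[ 0.49356014 -0.23013817  0.15443708] [-0.5  0.4 -0.9] 0.00041284828146550385 16.5667
62.0 [-0.013, -0.012]
64.0 [-0.028, -0.023]
66.0 [-0.043, -0.034]
68.0 [-0.059, -0.044]
70.0 [-0.075, -0.053]
72.0 [-0.092, -0.062]
74.0 [-0.109, -0.07]
76.0 [-0.126, -0.077]
78.0 [-0.144, -0.084]
80.0 [-0.162, -0.09]
leaf pts 123
z 0.1603 [ 0.496 -0.263  0.161] [ 0.49  -0.278  0.155] [ 0.527 -0.217  0.175] line ang 62.095158 from hinge -115.40985331654511
```

{"name": "send_rows", "arguments": {
  "series": [-0.013,-0.012,0,0,0,0,-0.028,-0.023,0,0,0,0,-0.043,-0.034,0,0,0,0,-0.059,-0.044,0,0,0,0,-0.075,-0.053,0,0,0,0,-0.092,-0.062,0,0,0,0,-0.109,-0.07,0,0,0,0,-0.126,-0.077,0,0,0,0,-0.14,-0.083,0,0,0,0,-0.15,-0.087,0,0,0,0]
}}

```text
t: 17.45
tool_pos: [0.5333, -0.2467, 0.1544]
tcp_rot: [-0.0, -0.062, 0.998, 0.0]
wrist_force: [-0.1, 0.1, 0.2]
gripper_width: 0.0004
grip_force: 0.1
```

```bash
python3 arc.py 80 90 6; python3 -c "
from h import *
leafang(wristcam()); leafang(optics.camera('top'))"
```

```text
[ 0.53327516 -0.24673509  0.15441363] [-0.1  0.1  0.2] 0.0004017055829486846 17.45
80.0 [-0.013, -0.005]
82.0 [-0.031, -0.01]
84.0 [-0.05, -0.015]
86.0 [-0.068, -0.019]
88.0 [-0.087, -0.022]
90.0 [-0.107, -0.024]
leaf pts 926
z 0.1693 [ 0.558 -0.159  0.169] [ 0.528 -0.248  0.156] [ 0.574 -0.143  0.175] line ang 75.509 from hinge -95.06688474395962
leaf pts 23
z 0.1713 [ 0.559 -0.155  0.17 ] [ 0.555 -0.164  0.162] [ 0.562 -0.144  0.175] line ang 85.30557 from hinge -93.830665095641
```

{"name": "send_rows", "arguments": {
  "series": [-0.01,-0.004,0,0,0,0,-0.02,-0.007,0,0,0,0,-0.03,-0.01,0,0,0,0,-0.04,-0.013,0,0,0,0,-0.05,-0.015,0,0,0,0,-0.06,-0.017,0,0,0,0,-0.07,-0.019,0,0,0,0,-0.078,-0.021,0,0,0,0,-0.086,-0.022,0,0,0,0,-0.09,-0.022,0,0,0,0]
}}

```text
t: 18.38
tool_pos: [0.5561, -0.2494, 0.1545]
tcp_rot: [0.0, -0.062, 0.998, -0.0]
wrist_force: [0.0, -0.1, -0.4]
gripper_width: 0.0
grip_force: 0.1
```

```bash
python3 arc.py 88 90 2; python3 -c "
from h import *
leafang(wristcam()); leafang(optics.camera('top'))"
```

```text
[ 0.55611805 -0.24936593  0.15446614] [ 0.  -0.1 -0.4] 1.7485616981675954e-05 18.3833
88.0 [0.002, -0.0]
90.0 [-0.017, -0.002]
leaf pts 368
z 0.1596 [ 0.56  -0.165  0.16 ] [ 0.548 -0.251  0.155] [ 0.593 -0.141  0.175] line ang 83.92718 from hinge -90.72287754029875
leaf pts 31
z 0.17 [ 0.564 -0.157  0.169] [ 0.56  -0.17   0.155] [ 0.568 -0.144  0.175] line ang -87.51516 from hinge -83.58659871241278
```

Nearly shut. I'll creep 1 mm per row until the stop pushes back.

{"name": "send_rows", "arguments": {
  "series": [-0.004,0,0,0,0,0,-0.008,0,0,0,0,0,-0.012,0,0,0,0,0,-0.016,0,0,0,0,0,-0.018,0,0,0,0,0,-0.018,0,0,0,0,0]
}}

```text
t: 18.98
tool_pos: [0.5604, -0.2488, 0.1545]
tcp_rot: [0.0, -0.062, 0.998, -0.0]
wrist_force: [1.0, -0.5, -0.5]
gripper_width: 0.0009
grip_force: 0.1
```

{"name": "send_rows", "arguments": {
  "series": [-0.004,0,0,0,0,0,-0.008,0,0,0,0,0,-0.01,0,0,0,0,0,-0.01,0,0,0,0,0]
}}

```text
t: 19.32
tool_pos: [0.561, -0.2487, 0.1544]
tcp_rot: [-0.003, -0.062, 0.998, 0.0]
wrist_force: [-13.5, -0.7, 5.8]
gripper_width: 0.0006
grip_force: 6.3
```

Firm contact with the stop at 13 N. Back off slowly.

{"name": "send_rows", "arguments": {
  "series": [0.005,0,0,0,0,0,0.01,0,0,0,0,0,0.02,0,0,0,0,0,0.04,0,0,0,0,0,0.08,0,0,0,0,0,0.15,0,0,0,0,0,0.25,0,-0.1,0,0,0,0.35,0,-0.25,0,0,0,0.4,0.0,-0.4,0,0,0,0.4,0.0,-0.4,0,0,0]
}}

```text
t: 20.15
tool_pos: [0.4632, -0.2624, 0.2617]
tcp_rot: [0.004, -0.061, 0.998, -0.004]
wrist_force: [0.6, -0.3, 0.4]
gripper_width: 0.0006
grip_force: 0.0
```

{"name": "send_rows", "arguments": {
  "series": [0.1,0.3,0,0,0,0,0.15,0.6,0,0,0,0,0.15,0.8,0,0,0,0,0.15,0.8,0,0,0,0,0.15,0.8,0,0,0,0,0.15,0.8,0,0,0,0,0.15,0.8,0,0,0,0]
}}

```text
t: 20.73
tool_pos: [0.4015, -0.0659, 0.2548]
tcp_rot: [0.001, -0.063, 0.998, -0.0]
wrist_force: [-0.3, -0.4, 0.2]
gripper_width: 0.0006
grip_force: 0.0
```

```bash
python3 - <<'E'
from h import *
for n in ["top","scene"]:
    c=optics.camera(n); leafang(c)
    for q in ["jar","screwdriver","bin"]:
        for r in finder.spot_point(n,q)[:1]: print(q,round(r["score"],2),np.round(r["uv"],1),world(c,r["uv"],0).round(3))
    if n=="top": a=c["pixels"][100:260,200:400]
    else: b=c["pixels"][190:340,150:350]
save("end.png",np.vstack([cv2.resize(a,(400,300)),cv2.resize(b,(400,300))]))
s=manip.observe(); print(s["tool_pos"],s["wrist_force"],s["t"])
E
```

```text
leaf pts 84
z 0.1681 [ 0.569 -0.206  0.167] [ 0.561 -0.286  0.156] [ 0.577 -0.144  0.178] line ang -84.36927 from hinge -83.99534168254215
jar 0.6 [264.4 192.4] [0.558 0.011 0.   ]
screwdriver 0.52 [267.2 250.6] [0.377 0.006 0.   ]
bin 0.76 [266.3 155.5] [0.676 0.003 0.   ]
leaf pts 25
z 0.1681 [ 0.564 -0.154  0.168] [ 0.558 -0.162  0.156] [ 0.569 -0.146  0.173] line ang -84.49113 from hinge -81.7776714116326
jar 0.79 [251.  240.4] [0.553 0.019 0.   ]
screwdriver 0.48 [211.7 208.5] [0.38  0.025 0.   ]
bin 0.86 [285.  267.4] [0.69  0.016 0.   ]
[ 0.40179063 -0.06757938  0.25428988] [-0.3942539   0.35139849 -0.56411258] 21.1333
```

View pics/end.png

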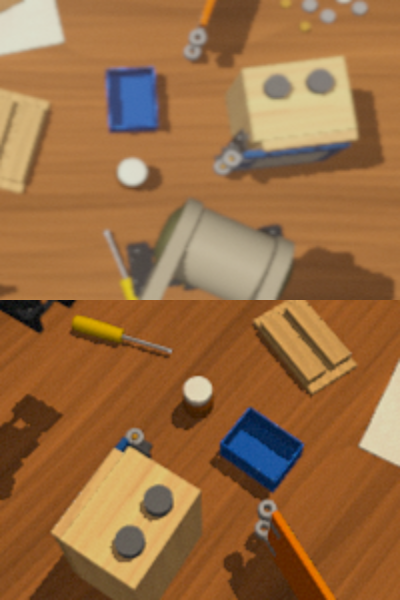

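The leaf sits along the cabinet front (top crop (295,150)), and the jar, bin and screwdriver look undisturbed. I'll check its angle more precisely with a closer view.

{"name": "send_rows", "arguments": {
  "series": [0,-0.2,0,0,0,0,0,-0.4,0,0,0,0,0,-0.55,0,0,0,0,0,-0.55,0,0,0,0,0,-0.55,0,0,0,0,0,-0.55,0,0,0,0]
}}

```text
t: 21.63
tool_pos: [0.4184, -0.2033, 0.2541]
tcp_rot: [-0.0, -0.061, 0.998, 0.0]
wrist_force: [-0.6, -0.6, 0.5]
gripper_width: 0.0005
grip_force: 0.0
```

```bash
python3 - <<'E'
from h import *
c=wristcam(); P=cloud(c); save("w9.png",c["pixels"])
m=(P[...,2]>.05)&(P[...,2]<.16)&(P[...,0]>.53)&(P[...,0]<.58)&(P[...,1]<-.15)&(P[...,1]>-.285)
p=P[m]; print(len(p)); 
for k in range(3):
    A=np.c_[p[:,1:],np.ones(len(p))]; a=np.linalg.lstsq(A,p[:,0],rcond=None)[0]; r=p[:,0]-A@a; p=p[abs(r)<max(.003,2*r.std())]
print(len(p),"face angle",np.degrees(np.arctan(a[0])),"(shut expects -7.1)",a,r.std())
m=(P[...,2]>.183)&(P[...,2]<.195)&(P[...,1]<-.15)&(P[...,1]>-.29)&(P[...,0]<.7); p=P[m]
xs=np.array([(y,np.percentile(p[abs(p[:,1]-y)<.004][:,0],3)) for y in np.arange(-.28,-.16,.01)]); print("eave angle",np.degrees(np.arctan(np.polyfit(*xs.T,1)[0])),np.polyfit(*xs.T,1))
E
```

```text
920
920 face angle -6.483998508995489 (shut expects -7.1) [-0.11365271  0.02182386  0.53809693] 0.0005784590025427431Traceback (most recent call last):
  File "<stdin>", line 9, in <module>
    return _quantile_unchecked(
        a, q, axis, out, overwrite_input, method, keepdims, weights)
    return _ureduce(a,
                    func=_quantile_ureduce_func,
    ...<5 lines>...
                    overwrite_input=overwrite_input,
                    method=method)
    r = func(a, **kwargs)
    result = _quantile(arr,
                       quantiles=q,
    ...<2 lines>...
                       out=out,
                       weights=wgt)
    slices_having_nans = np.isnan(arr[-1, ...])
                                  ~~~^^^^^^^^^
IndexError: index -1 is out of bounds for axis 0 with size 0
```

View pics/w9.png

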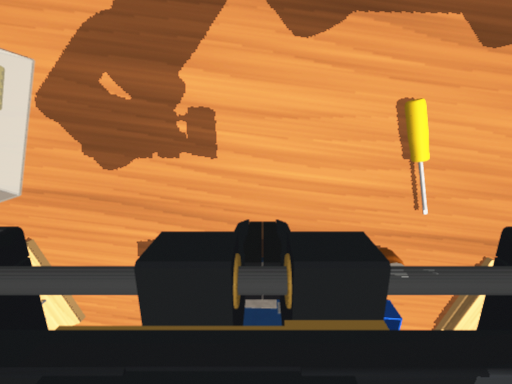

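The leaf's front-face strip, seen between the fingers at px (262,315), fits -6.5°, against about -7° expected when shut. One numeric check from a better vantage before I hand in.

{"name": "send_rows", "arguments": {
  "series": [0,0,-0.12,0,0,0,-0.1,0,-0.24,0,0,0,-0.2,0,-0.3,0,0,0,-0.32,0,-0.3,0,0,0,-0.4,0,-0.3,0,0,0,-0.4,0,-0.3,0,0,0,-0.4,0,-0.3,0,0,0]
}}

```text
t: 22.27
tool_pos: [0.5181, -0.1894, 0.3292]
tcp_rot: [-0.0, -0.063, 0.998, 0.0]
wrist_force: [-0.0, 0.5, 0.1]
gripper_width: 0.0007
grip_force: 0.0
```

```bash
python3 - <<'E'
from h import *
c=wristcam(); P=cloud(c)
def fit(p):
    for k in range(4):
        A=np.c_[p[:,1:],np.ones(len(p))]; a=np.linalg.lstsq(A,p[:,0],rcond=None)[0]; r=p[:,0]-A@a; p=p[abs(r)<.003]
    return len(p),np.degrees(np.arctan(a[0])).round(2),r.std().round(4),p[:,1].min().round(3),p[:,1].max().round(3),"x@-.27,z.1",(a@[-.27,.1,1]).round(4)
m=(P[...,2]>.03)&(P[...,2]<.16)&(P[...,0]>.53)&(P[...,0]<.585)&(P[...,1]<-.15)&(P[...,1]>-.285)
print("leaf face",fit(P[m]))
p=P[(P[...,2]>.18)&(P[...,2]<.195)&(P[...,1]<-.1)&(P[...,0]<.71)&(P[...,0]>.5)]
print("roof",cv2.minAreaRect((p[:,:2]*1000).astype(np.float32)),np.median(p[:,2]))
leafang(c); s=manip.observe(); print(s["tool_pos"],s["wrist_force"],s["t"])
E
```

```text
leaf face (2554, np.float64(-6.4), np.float64(0.0003), np.float64(-0.285), np.float64(-0.15), 'x@-.27,z.1', np.float64(0.571))
roof ((635.457763671875, -221.34585571289062), (135.5377960205078, 131.02902221679688), 10.833488464355469) 0.1877977510419234
leaf pts 1286
z 0.1669 [ 0.569 -0.218  0.166] [ 0.558 -0.293  0.155] [ 0.586 -0.144  0.179] line ang -83.421486 from hinge -84.45213937863501
[ 0.5175344  -0.18979318  0.32942954] [-0.64009604  0.03950129  0.5319352 ] 22.3167
```

There's possibly a 1–2 mm rebound off the stop, so I'll nudge it shut once more, more gently, and release slowly.

```bash
python3 - <<'E'
from h import *
rows([.50,-.262,.27],np.radians(97.1)); rows([.50,-.262,.155],np.radians(97.1)); rows([.555,-.255,.155],np.radians(97.1))
E
```

```text
row [0.1056, -0.2779, 0.2377, 0.0005, -0.0007, 0.002]
row [0.1053, -0.278, 0.6977, 0.0005, -0.0007, 0.002]
row [-0.1164, -0.2778, 0.6976, 0.0005, -0.0007, 0.002]
```

{"name": "send_rows", "arguments": {
  "series": [0.1,-0.14,0,0,0,0,0.105,-0.278,0.1,0,0,0,0.105,-0.278,0.24,0,0,0,0.105,-0.278,0.4,0,0,0,0.105,-0.278,0.56,0,0,0,0.105,-0.278,0.698,0,0,0,0.05,-0.278,0.698,0,0,0,-0.02,-0.278,0.698,0,0,0,-0.08,-0.278,0.698,0,0,0,-0.116,-0.278,0.698,0,0,0]
}}

```text
t: 23.15
tool_pos: [0.5555, -0.2559, 0.1556]
tcp_rot: [0.0, -0.062, 0.998, -0.0]
wrist_force: [-0.3, 0.2, -0.3]
gripper_width: -0.0
grip_force: 0.0
```

{"name": "send_rows", "arguments": {
  "series": [-0.005,0,0,0,0,0,-0.008,0,0,0,0,0,-0.01,0,0,0,0,0,-0.012,0,0,0,0,0,-0.014,0,0,0,0,0,-0.016,0,0,0,0,0,-0.018,0,0,0,0,0,-0.018,0,0,0,0,0]
}}

```text
t: 23.82
tool_pos: [0.5597, -0.2559, 0.155]
tcp_rot: [0.0, -0.062, 0.998, -0.0]
wrist_force: [-0.5, 0.2, 0.9]
gripper_width: 0.0007
grip_force: 0.0
```

{"name": "send_rows", "arguments": {
  "series": [-0.001,0,0,0,0,0,-0.002,0,0,0,0,0,-0.003,0,0,0,0,0,-0.004,0,0,0,0,0,-0.005,0,0,0,0,0,-0.005,0,0,0,0,0]
}}

```text
t: 24.32
tool_pos: [0.561, -0.2557, 0.155]
tcp_rot: [-0.0, -0.062, 0.998, -0.0]
wrist_force: [-0.1, -0.2, 0.2]
gripper_width: 0.0007
grip_force: 0.0
```

{"name": "send_rows", "arguments": {
  "series": [-0.001,0,0,0,0,0,-0.001,0,0,0,0,0,-0.002,0,0,0,0,0,-0.002,0,0,0,0,0]
}}

```text
t: 24.65
tool_pos: [0.5615, -0.2557, 0.155]
tcp_rot: [0.0, -0.062, 0.998, -0.0]
wrist_force: [0.0, 0.5, -0.1]
gripper_width: 0.0006
grip_force: 0.0
```

{"name": "send_rows", "arguments": {
  "series": [-0.001,0,0,0,0,0,-0.002,0,0,0,0,0,-0.002,0,0,0,0,0,-0.002,0,0,0,0,0]
}}

```text
t: 24.98
tool_pos: [0.5617, -0.2557, 0.1549]
tcp_rot: [-0.0, -0.062, 0.998, 0.0]
wrist_force: [-3.7, 0.3, 1.4]
gripper_width: 0.0005
grip_force: 1.5
```

```bash
python3 -c "
from h import *
s=manip.observe(); print(s['tool_pos'],s['wrist_force'],s['wrist_torque'])"
```

```text
[ 0.5616956  -0.25567173  0.15494266] [-3.70809321  0.32593101  1.41316994] [-0.0360025   0.43374056 -0.01867029]
```

Contact with 4 N at the same place, so the leaf is on its stop. Back off slowly, check, and hand in.

{"name": "send_rows", "arguments": {
  "series": [0.001,0,0,0,0,0,0.002,0,0,0,0,0,0.004,0,0,0,0,0,0.008,0,0,0,0,0,0.02,0,0,0,0,0,0.05,0,0,0,0,0,0.12,0,0,0,0,0,0.2,0,-0.1,0,0,0,0.25,0,-0.25,0,0,0,0.25,0,-0.4,0,0,0]
}}

```text
t: 25.82
tool_pos: [0.4974, -0.2634, 0.2559]
tcp_rot: [-0.001, -0.061, 0.998, 0.001]
wrist_force: [1.2, -0.4, 0.4]
gripper_width: 0.0009
grip_force: 0.0
```

{"name": "send_rows", "arguments": {
  "series": [0,0.15,-0.15,0,0,0,0,0.25,-0.3,0,0,0,-0.05,0.25,-0.3,0,0,0,-0.05,0.25,-0.3,0,0,0,-0.05,0.25,-0.3,0,0,0,-0.05,0.25,-0.3,0,0,0]
}}

```text
t: 26.32
tool_pos: [0.5039, -0.2003, 0.3283]
tcp_rot: [-0.001, -0.062, 0.998, 0.001]
wrist_force: [-0.1, 0.3, 0.1]
gripper_width: 0.0005
grip_force: 0.0
```

```bash
python3 - <<'E'
from h import *
c=wristcam(); P=cloud(c)
p=P[(P[...,2]>.03)&(P[...,2]<.16)&(P[...,0]>.53)&(P[...,0]<.585)&(P[...,1]<-.15)&(P[...,1]>-.285)]
for k in range(4):
    A=np.c_[p[:,1:],np.ones(len(p))]; a=np.linalg.lstsq(A,p[:,0],rcond=None)[0]; r=p[:,0]-A@a; p=p[abs(r)<.003]
ang=np.degrees(np.arctan(a[0])); print(len(p),ang,(a@[-.27,.1,1]).round(4))
if len(p)>200 and -8.5<ang<-5.8: print(job.finish_job())
E
```

```text
2716 -6.407113918331526 0.571
the job is handed in; nothing more can be done
None
```

The blue leaf is hung on both pins and shut against its stop, and the job was handed in at about 26 s; the jar, bin and screwdriver looked undisturbed, though I viewed 11 pictures against your limit of 10.

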